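# Slide the serving slate out over the board edge

## Task

Get the serving slate ready to be picked up: slide it along the wooden board toward the robot with the fingertips, until its end with the eyelet sticks out 4 cm past the board's edge that faces the robot, with the slate square to that edge and still lying flat on the board, within the board's width. Only push it, never lift it. Leave the jar of picks, the cheese block and the weight beside the board where they stand.

Things in the scene. Friction and masses are not known exactly. Their poses are not given: they have to be found in the camera images.
- board: the wooden board fixed on the worktop, 280 (x) x 240 (y) x 20 mm thick; its flat top is 20 mm above the worktop. Origin at the centre of its underside; its own x points away from the robot (turned up to about 10 degrees), y to the left, z up. The edge that faces the robot is the side at its own x = -140 mm. A tall slicer stands to the left (world x over 0.47, y over 0.13 m): come round its front or over it.
- board_edge (a point): the middle of the top of the board's robot-facing edge (board frame -140, 0, 20 mm); axes as the board's
- slate: the dark grey serving slate, a loose flat rectangular plate 170 (x) x 110 (y) x 7 mm, about 0.33 kg, lying on the board, turned up to about 20 degrees from square. Origin at the centre of its underside; its own -x end (short side, with a small round steel eyelet, flush) is the one toward the robot, its +x end the far short side that can be pushed from behind; z up.
- slate_front (a point): the middle of the slate's short end toward the robot (slate frame -85, 0, 3.5 mm)
- pick_jar: bystander: upright bundle of thin wooden picks in a jar so clear that it is hardly seen, 48 mm across, 73 mm high, on the worktop left of the board; origin at the centre of its underside
- cheese_block: bystander: pale cheese block 74 x 87 x 43 mm high on the worktop left of the board, nearer the robot; origin at the centre of its underside
- brass_weight: bystander: brass-coloured cylindrical scale weight with a knob, 38 mm across, 57 mm high, on the worktop right of the board; origin at the centre of its underside

How it is judged (in metres and radians):
At the end, for the whole second after the job is handed in: The middle of the slate's eyelet end is 40 mm (within 8 mm) past the board's robot-facing edge; slate square to it within 0.12 rad, flat on the board, at rest, its centre within 70 mm of the board's centre line; jar, cheese block and weight within 15 mm of where they stood (x of slate_front in the frame of board between -0.188 and -0.172 m and angle between the x axis of slate and the x axis of board, either way round below 0.12 rad and y of slate in the frame of board between -0.07 and 0.07 m and height (world z) of slate between 0.017 and 0.023 m and angle between slate's own z axis and vertical below 0.04 rad and linear speed of slate below 0.01 m/s and distance of each of pick_jar, cheese_block, brass_weight from where it was at the start of the episode below 0.015 m); the robot touches nothing.
It fails at once if the slate is lifted off the board (height (world z) of slate above 0.028 m).
It fails at once if the slate is tipped or falls off the board (angle between slate's own z axis and vertical above 0.15 rad or height (world z) of slate below 0.01 m).
It fails at once if a bystander is disturbed (distance of any of pick_jar, cheese_block, brass_weight from where it was at the start of the episode above 0.02 m).
It also fails if it takes over 40 s, if anything falls off the work surface, if the arm or the gripper's body presses on something with over 40 N, if the wrist force passes 120 N, or if a joint passes its speed limit or range.

## Robot

A 7-joint arm with a two-finger parallel gripper is mounted at the origin on a cart in front of the work surface, level with it; the furniture and walls round the work are solid. World frame = base frame: x ahead of the robot, y to its left, z up, the work surface at z = 0. Lengths are in mm, angles in rad, forces in N, time in s.
With the tool pointing down it reaches from about 400 to 900 mm from the base axis. Payload 5.5 kg.
Tool frame: the origin (TCP) lies midway between the tips of the shut fingers; the grasp point (between the pads) lies 19 mm behind it; z points along the fingers, y is the direction in which the jaws open and shut (so a half turn about z gives the same grasp; the last joint's range is limited). The gripper opens to 92 mm and grips with 3 to 60 N. Pads are 19 mm wide; open, the fingers measure 130 mm over their backs; the gripper's body (75 mm by 190 mm) begins 47 mm behind the grasp point.
Start: joints at [-1.062, 0.501, -0.427, 1.55, 0.221, 1.138, -0.21], TCP at [158.127, 630.472, 226.729] pointing down, gripper open.
Joint ranges: [-2.88, 2.88], [-0.31, 2.03], [-1.54, 1.56], [0.2, 2.42], [-1.41, 4.55], [0.19, 2.02], [-2.57, 2.57]. Speed limits (rad/s): [2.57, 2.57, 3.14, 3.14, 3.14, 3.14, 3.14].

## Interface

Orientations are given as a 3x3 rotation matrix whose columns are the frame's x, y, z axes.
In Python, from bench import * gives the robot as it stands.
- The arm moves only by the tool step_arm, never from a script. Its argument "steps" is text: rows parted by semicolons, each of 7 numbers parted by spaces: the shift along the world's x, y, z in mm, then the turn, a rotation vector about the world's x, y, z in rad, then the finger opening in mm, from 0 to 91.8. A call has 1 to 20 rows; each row is the pose to reach, as a shift and turn from the pose measured when the call began; what a row does not reach only later rows make up. A row lasts 1/8 s, in which the tool goes at most 62.5 mm and 10.7 degrees, less where a joint would pass 70% of its speed; a pose out of reach is approached as far as the arm can. A call with a gripper value outside its range is refused whole. The fingers move at their own pace and stop on an object; "grip_force" is the grip in N (left out, the last holds). Time passes only in rows, so rows that repeat a pose let the fingers close. It gives the time, the measured TCP pose, the force and the opening at its end, in the units of the state.
- observe(): the state, without advancing time (a new reading comes with each control period).
- snapshot(name): name is "scene" or "top"; returns (picture, depth): 480x640x3 uint8, blue, green, red; 480x640 float32, mm along the optical axis (not along the pixel's ray), 0 where there is no reading.
- calibration(name): a dict with "K" (3x3 intrinsics, pixels), "k1" (the pictures are not rectified: a ray, as slopes to the right and down, at radius r is drawn at 1 + k1 r^2 times it, then the intrinsics apply), "origin" and "rotation" of the camera in the world. Camera axes: x right, y up, looking along -z (the intrinsics and any distortion apply to the point x, -y, -z); pixel columns grow to the right and rows downward; lengths in mm; the calibration is good to about 2 mm. A picture is of the moment at which its call begins. calibration takes no time and is no camera call.
- job_done(): hands the job in, once; it reports no verdict.
The state is a dict: "time": time; "joints": joint angles; "joint_velocities": joint speeds; "joint_torque": joint torques, N m; "ee_pos": TCP position; "orientation": TCP orientation; "force": force on the tool from outside, world axes, zero at the start; "torque": the same for the moment, N m; "opening": finger opening in mm.
Only numpy, scipy, OpenCV 4.12 (cv2) and the standard library are available. Lean on these libraries where they do the work, as an engineer would, in place of code of your own. Each camera call takes 0.05 s, during which the arm holds its last target.

## Working session

There is one attempt and no reset: what is moved stays moved. The work goes in short steps, Python scripts to look and compute and a tool call to move; the robot and the scene stay as the last step left them, time stands still between calls to the robot, and variables do not carry over. Pictures are saved under pics/ and viewed, and the job is handed in when it is done.

Besides the shell and the picture viewer there is one more tool, called by a JSON object that holds its "fn" and its "kwargs". step_arm: Moves the arm, as the interface text tells. Its arguments: {"type":"object","properties":{"steps":{"type":"string"},"grip_force":{"type":"number"}},"required":["steps"]}

```bash
mkdir -p pics; ls; python3 - <<'E'
from bench import *
import cv2,numpy as np
for n in("scene","top"):
    p,d=snapshot(n); cv2.imwrite(f"pics/{n}0.png",p); np.save(f"{n}0.npy",d)
    print(n,calibration(n))
print(observe())
E
```

```text
pics
scene {'K': array([[492.05460479,   0.        , 323.15806091],
       [  0.        , 492.05460479, 241.47481795],
       [  0.        ,   0.        ,   1.        ]]), 'k1': 0.014690165922721791, 'origin': array([1119.9174835 , -475.40213223,  485.00264697]), 'rotation': array([[ 0.530679  , -0.44392732,  0.72201686],
       [ 0.84757132,  0.27631248, -0.45307203],
       [ 0.00162878,  0.85239659,  0.5228933 ]])}
top {'K': array([[607.29421423,   0.        , 325.68059116],
       [  0.        , 607.29421423, 235.66406261],
       [  0.        ,   0.        ,   1.        ]]), 'k1': -0.0652192046000944, 'origin': array([ 323.2835957 , -116.59971951, 1065.1702322 ]), 'rotation': array([[ 0.0018946 ,  0.98882941, -0.14903961],
       [-0.9997731 , -0.00128917, -0.02126235],
       [-0.02121698,  0.14904607,  0.9886026 ]])}
{'time': 0.1, 'joints': array([-1.06180013,  0.50175298, -0.42681811,  1.5513382 ,  0.22079091,
        1.13831629, -0.21031043]), 'joint_velocities': array([ 0.0003277 , -0.00134976, -0.00010271, -0.0029762 ,  0.00061047,
       -0.00036573,  0.00179663]), 'joint_torque': array([-1.24178105e-02, -5.67862809e+01, -5.83870813e+00, -2.79913133e+01,
       -6.89018983e-02,  2.40415859e-02,  3.96851055e-05]), 'ee_pos': array([158.03867892, 629.84002578, 225.78673008]), 'orientation': array([[-9.69954086e-01,  2.43287532e-01, -4.97567289e-04],
       [ 2.43288031e-01,  9.69952615e-01, -1.69077332e-03],
       [ 7.12726239e-05, -1.76102466e-03, -9.99998447e-01]]), 'force': array([-0.13527733, -0.23926125,  0.09952937]), 'torque': array([-0.0257157 , -0.00725388, -0.00245518]), 'opening': 91.83190349793219}
```

View pics/scene0.png

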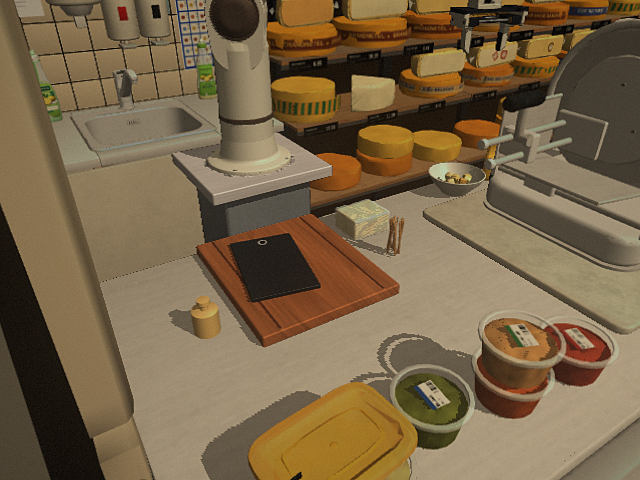

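View pics/top0.png

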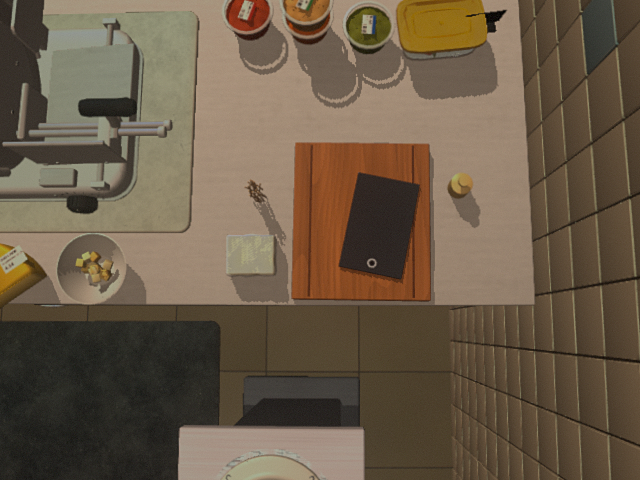

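The scene view shows the slate (eyelet at about 262,242) on the board, the weight at (205,318) and the picks at (395,235). In the top view the board spans about (295..430, 143..300), and the slate's corners are near (359,174), (419,184), (402,278) and (340,267). The cheese is at (250,255), the picks at (256,190) and the weight at (460,185).

```bash
cat > h.py <<'E'
import cv2,numpy as np
from bench import *
def rays(n,uv):
    c=calibration(n);K=c["K"];uv=np.atleast_2d(np.float64(uv))
    d=(uv-[K[0,2],K[1,2]])/K[0,0]
    q=d.copy()
    for _ in range(20): q=d/(1+c["k1"]*(q**2).sum(1,keepdims=True))
    v=np.c_[q[:,0],-q[:,1],-np.ones(len(q))]
    return c["origin"],v@c["rotation"].T
def plane(n,uv,z):
    o,v=rays(n,uv); return o+v*((z-o[2])/v[:,2])[:,None]
def rect(mask):
    cs,_=cv2.findContours(mask,cv2.RETR_EXTERNAL,cv2.CHAIN_APPROX_NONE)
    return max(cs,key=cv2.contourArea)[:,0,:].astype(float)
def fitrect(n,mask,z):
    P=plane(n,rect(cv2.morphologyEx(mask,cv2.MORPH_CLOSE,np.ones((7,7)))),z)[:,:2]
    r=cv2.minAreaRect(P.astype(np.float32)); return P,r
def masks(p,roi):
    h=cv2.cvtColor(p,cv2.COLOR_BGR2HSV); m=np.zeros(p.shape[:2],np.uint8); x0,y0,x1,y1=roi; m[y0:y1,x0:x1]=255
    dark=((h[...,2]<60)&(p.max(2).astype(int)-p.min(2)<20)).astype(np.uint8)*255&m
    wood=((h[...,1]>110)&(h[...,0]<15)).astype(np.uint8)*255&m
    return dark,wood
ROI={"top":(285,135,440,310),"scene":(190,210,405,350)}
def slate(n,p):
    d,w=masks(p,ROI[n]); return fitrect(n,d,27)
def board(n,p):
    d,w=masks(p,ROI[n]); return fitrect(n,cv2.morphologyEx(w|d,cv2.MORPH_OPEN,np.ones((5,5))),20)
E
python3 - <<'E'
from h import *
for n in("top","scene"):
    p=cv2.imread(f"pics/{n}0.png"); 
    P,r=slate(n,p);print(n,"slate",r, cv2.boxPoints(r).round(1).tolist())
    P,r=board(n,p);print(n,"board",r, cv2.boxPoints(r).round(1).tolist())
# bystanders from top & depth
print(plane("top",[[460,180],[458,188],[256,190],[250,240],[227,236],[273,235],[275,275],[228,275]],50).round(0))
for n in("top","scene"):
    d=np.load(n+"0.npy"); c=calibration(n)
    for uv in [(372,225),(300,250),(460,182),(250,255)] if n=="top" else [(275,270),(350,285),(205,318),(360,220)]:
        o,v=rays(n,uv); print(n,uv,(o+v[0]*d[uv[1],uv[0]]).round(1))
E
```

```text
top slate ((498.48077392578125, -187.21701049804688), (108.02471160888672, 168.01849365234375), 78.06915283203125) [[405.1000061035156, -222.6999969482422], [569.5, -257.3999938964844], [591.7999877929688, -151.6999969482422], [427.5, -117.0]]
top board ((509.2755126953125, -156.03616333007812), (239.27037048339844, 279.5892639160156), 89.21614837646484) [[367.8999938964844, -273.70001220703125], [647.4000244140625, -277.6000061035156], [650.7000122070312, -38.29999923706055], [371.1000061035156, -34.5]]
scene slate ((502.44525146484375, -189.96334838867188), (114.35718536376953, 175.99659729003906), 78.20709991455078) [[404.6000061035156, -228.0], [576.9000244140625, -263.8999938964844], [600.2999877929688, -152.0], [428.0, -116.0]]
scene board ((461.9366455078125, -154.13385009765625), (259.3460998535156, 422.6213073730469), 85.5568618774414) [[241.1999969482422, -267.0], [662.5999755859375, -299.79998779296875], [682.7000122070312, -41.20000076293945], [261.29998779296875, -8.5]]
[[ 572. -325.   50.]
 [ 558. -321.   50.]
 [ 556.   25.   50.]
 [ 469.   34.   50.]
 [ 476.   73.   50.]
 [ 478.   -5.   50.]
 [ 410.  -10.   50.]
 [ 410.   70.   50.]]
top (372, 225) [ 498.6 -174.5   25.7]
top (300, 250) [455.5 -49.7  22. ]
top (460, 182) [ 323.3 -116.6 1065.2]
top (250, 255) [444.8  34.7  39. ]
scene (275, 270) [ 522.4 -192.6   27.8]
scene (350, 285) [ 612.9 -107.2   21.1]
scene (205, 318) [ 588.7 -334.6   38.7]
scene (360, 220) [478.9   7.5  41.4]
```

Both views agree on the slate: centre about (498,-187), yaw -0.208. The board centre is about (509,-156), yaw -0.014. The slate has to slide about 85 mm toward the robot and turn about +0.19 rad. I'll take the arm round the front of the slicer.

{"fn": "step_arm", "kwargs": {"steps": "30 -50 40 0 0 0 60; 60 -105 60 0 0 0 60; 90 -160 60 0 0 0 60; 120 -215 60 0 0 0 60; 150 -270 60 0 0 0 60; 180 -330 60 0 0 0 60; 200 -385 60 0 0 0 60; 220 -440 60 0 0 0 60; 240 -495 60 0 0 0 60; 260 -550 60 0 0 0 60; 275 -610 60 0 0 0 60; 300 -665 60 0 0 0 60; 320 -720 60 0 0 0 60; 340 -770 60 0 0 0 60; 380 -810 60 0 0 0 60; 420 -830 60 0 0 0 60; 460 -834 60 0 0 0.037 60; 460 -834 60 0 0 0.037 60; 460 -834 60 0 0 0.037 60"}}

```text
time: 2.48
ee_pos: [617.1, -204.0, 284.9]
orientation: [[-0.978, 0.207, -0.003], [0.207, 0.978, -0.001], [0.002, -0.002, -1.0]]
force: [0.4, 0.0, 0.8]
opening: 59.7
```

{"fn": "step_arm", "kwargs": {"steps": "2 -1 -60 0 0 0 60; 2 -1 -120 0 0 0 60; 2 -1 -180 0 0 0 60; 2 -1 -220 0 0 0 60; 2 -1 -240 0 0 0 60; 2 -1 -245 0 0 0 60; 2 -1 -245 0 0 0 60; 2 -1 -245 0 0 0 60"}}

```text
time: 3.48
ee_pos: [620.6, -205.5, 42.0]
orientation: [[-0.978, 0.208, 0.001], [0.208, 0.978, -0.002], [-0.001, -0.002, -1.0]]
force: [0.1, -0.3, -0.2]
opening: 60.0
```

```bash
python3 - <<'E'
from h import *
p,_=snapshot("scene"); cv2.imwrite("pics/s1.png",cv2.resize(p[150:370,150:450],None,fx=2.5,fy=2.5)); o=observe(); print(o["ee_pos"],o["force"])
E
```

```text
[ 620.46049076 -205.42020712   41.82186668] [-0.69895001  0.17944912  1.30754739]
```

View pics/s1.png

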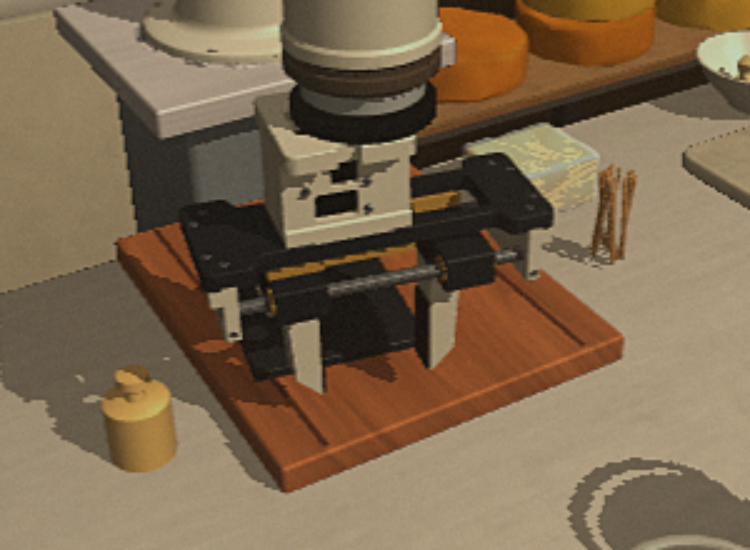

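The fingertips hang at about (315,390) and (435,365) in the crop, behind the slate's far end and above the board. The weight and picks are clear. I'll go down just above the board.

{"fn": "step_arm", "kwargs": {"steps": "0 0 -8 0 0 0 60; 0 0 -14 0 0 0 60; 0 0 -19 0 0 0 60; 0 0 -19 0 0 0 60; 0 0 -19 0 0 0 60"}}

```text
time: 4.15
ee_pos: [620.4, -205.5, 22.7]
orientation: [[-0.978, 0.208, 0.0], [0.208, 0.978, -0.002], [-0.001, -0.002, -1.0]]
force: [0.6, -0.1, -0.3]
opening: 60.0
```

{"fn": "step_arm", "kwargs": {"steps": "-7 0 0 0 0 0 60; -14 0 0 0 0 0 60; -20 -1 0 0 0 0 60; -24 -1 0 0 0 0 60; -27 -1 0 0 0 0 60; -29 -1 0 0 0 0 60; -30 -1 0 0 0 0 60"}}

```text
time: 5.03
ee_pos: [590.9, -206.4, 22.8]
orientation: [[-0.978, 0.207, 0.001], [0.207, 0.978, -0.002], [-0.002, -0.002, -1.0]]
force: [0.7, -0.8, 0.1]
opening: 59.7
```

{"fn": "step_arm", "kwargs": {"steps": "-1 0 0 0 0 0 60; -2 0 0 0 0 0 60; -3 0 0 0 0 0 60; -4 0 0 0 0 0 60"}}

```text
time: 5.52
ee_pos: [587.0, -206.4, 22.9]
orientation: [[-0.978, 0.207, 0.001], [0.207, 0.978, -0.002], [-0.002, -0.002, -1.0]]
force: [1.8, -0.7, 0.4]
opening: 60.3
```

```bash
python3 - <<'E'
from h import *
p,_=snapshot("top"); cv2.imwrite("pics/t2.png",cv2.resize(p[130:320,230:480],None,fx=3,fy=3))
d,w=masks(p,ROI["top"]); cv2.imwrite("pics/m2.png",cv2.resize(d[130:320,230:480],None,fx=2,fy=2))
o=observe(); print(o["ee_pos"],o["force"])
E
```

```text
[ 586.75721012 -206.42938639   22.80865732] [ 1.01336994  0.26396215 -0.67914797]
```

View pics/t2.png

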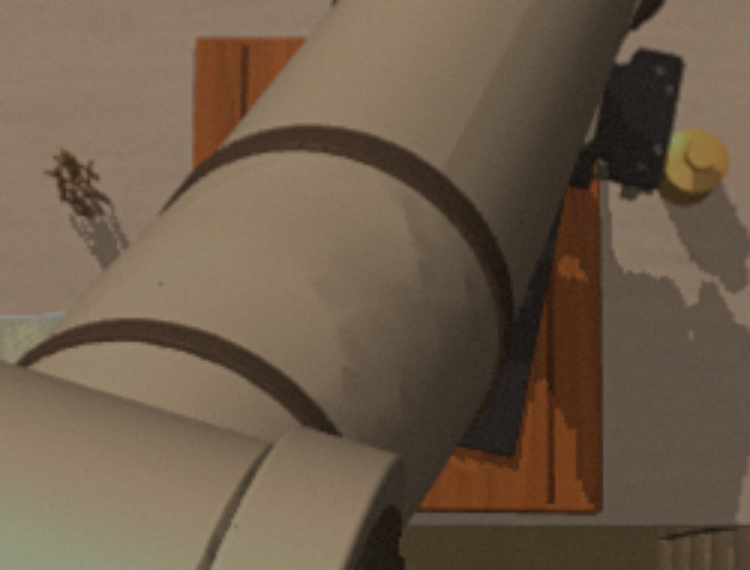

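The arm hides most of the top view, but the slate's front-right corner shows near (515,455) in the crop and the tool is clear of the weight. Now I'll push in small rows, turning toward square.

{"fn": "step_arm", "kwargs": {"steps": "-3 1 0 0 0 0.01 60; -7 2 0 0 0 0.025 60; -11 3 0 0 0 0.04 60; -15 4 0 0 0 0.055 60; -19 5 0 0 0 0.07 60; -23 6 0 0 0 0.085 60; -27 7 0 0 0 0.1 60; -31 8 0 0 0 0.115 60; -35 9 0 0 0 0.13 60; -39 10 0 0 0 0.145 60; -43 11 0 0 0 0.16 60; -47 12 0 0 0 0.175 60; -51 13 0 0 0 0.185 60; -55 14 0 0 0 0.194 60; -57 15 0 0 0 0.194 60; -57 15 0 0 0 0.194 60"}}

```text
time: 7.58
ee_pos: [529.2, -191.4, 22.8]
orientation: [[-1.0, 0.015, 0.001], [0.015, 1.0, -0.002], [-0.001, -0.002, -1.0]]
force: [0.0, -0.2, 0.2]
opening: 60.1
```

```bash
python3 - <<'E'
from h import *
for n,(x0,y0,x1,y1) in {"top":(230,130,480,320),"scene":(150,170,450,370)}.items():
    p,_=snapshot(n); cv2.imwrite(f"pics/{n}3.png",p);cv2.imwrite(f"pics/{n}3c.png",cv2.resize(p[y0:y1,x0:x1],None,fx=2.6,fy=2.6))
o=observe(); print(o["ee_pos"],o["force"])
E
```

```text
[ 529.29608845 -191.34186153   22.67945344] [ 0.12169754 -0.23310759  0.18650238]
```

View pics/top3c.png

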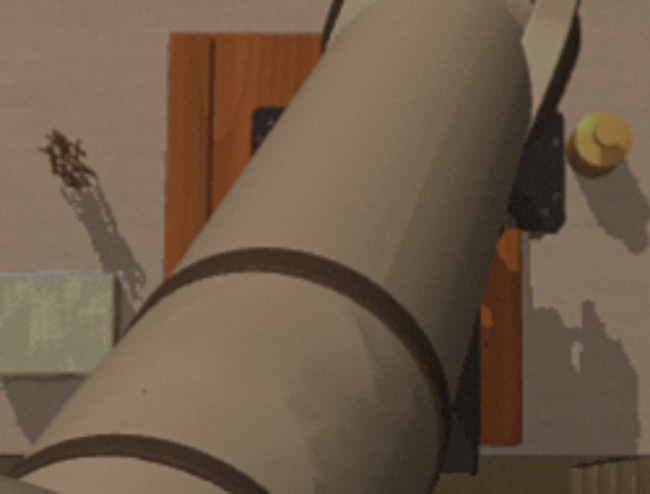

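View pics/scene3c.png

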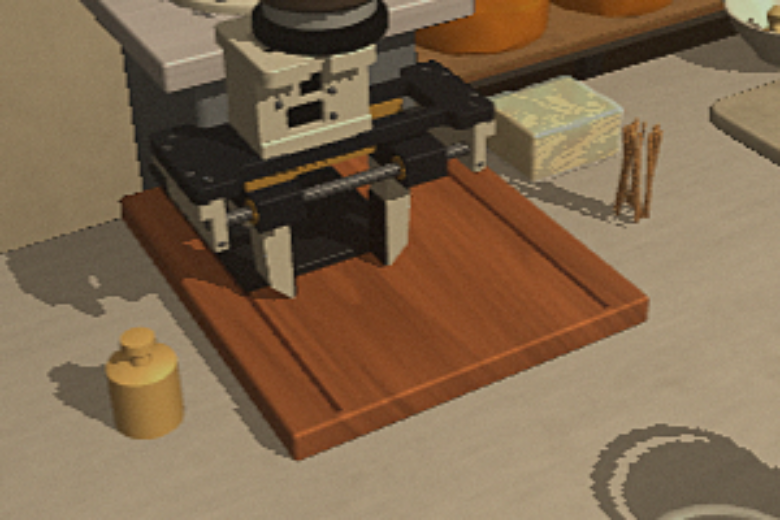

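The slate now looks square and its front edge is past the board: its right corner is at about (476,474) in the top crop, and the fingers sit flush behind it. I'll measure that corner.

```bash
python3 - <<'E'
from h import *
p=cv2.imread("pics/top3.png"); cv2.imwrite("pics/t3z.png",cv2.resize(p[280:330,380:450],None,fx=10,fy=10,interpolation=cv2.INTER_CUBIC))
b=np.array([509.3,-156.0]);a=-0.0139;R=np.array([[np.cos(a),-np.sin(a)],[np.sin(a),np.cos(a)]])
for uv in [(412.5,311.5),(413,312.5)]:
    P=plane("top",uv,27)[0,:2]; print(P,(P-b)@R)
print((np.array([529.3,-191.3])-b)@R)
E
```

```text
[ 349.52680138 -241.8041421 ] [-158.56512481  -88.01662907]
[ 347.8393306 -242.62316  ] [-160.2410486   -88.85902294]
[ 20.48872213 -35.01859885]
```

View pics/t3z.png

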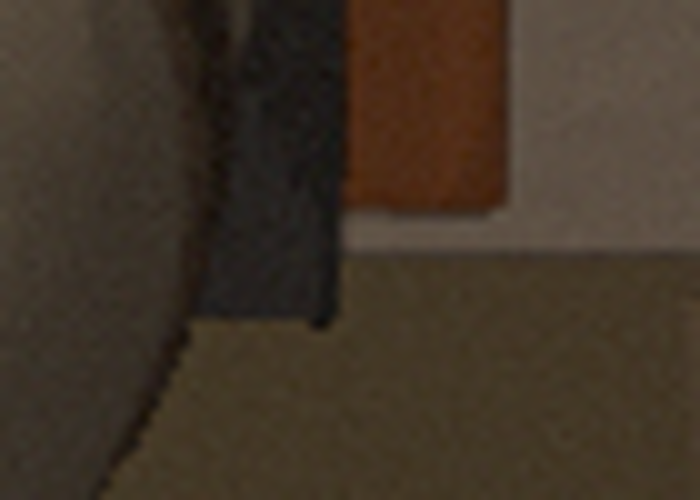

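The front is at board x of about -159 mm, and the TCP contact offset gives the same figure. I'll push 19 mm more, stop just short, back off and re-measure.

{"fn": "step_arm", "kwargs": {"steps": "-4 0 0 0 0 0 60; -8 0 0 0 0 0 60; -12 0 0 0 0 0 60; -15 0 0 0 0 0 60; -17 0 0 0 0 0 60; -19 0 0 0 0 0 60; -19 0 0 0 0 0 60; -15 0 0 0 0 0 60; -5 0 0 0 0 0 60; 10 0 0 0 0 0 60; 30 0 0 0 0 0 60; 35 0 30 0 0 0 60; 35 0 80 0 0 0 60; 35 0 140 0 0 0 60; 20 30 200 0 0 0 60; -20 90 230 0 0 0 60; -60 150 230 0 0 0 60; -100 210 230 0 0 0 60; -120 270 230 0 0 0 60; -140 330 230 0 0 0 60"}}

```text
time: 10.18
ee_pos: [402.7, 104.5, 253.4]
orientation: [[-1.0, 0.015, 0.003], [0.015, 1.0, -0.001], [-0.003, -0.001, -1.0]]
force: [1.1, 0.7, -0.2]
opening: 60.2
```

{"fn": "step_arm", "kwargs": {"steps": "-15 60 0 0 0 0 60; -30 120 0 0 0 0 60; -45 180 0 0 0 0 60; -70 240 0 0 0 0 60; -100 300 0 0 0 0 60; -100 300 0 0 0 0 60"}}

```text
time: 10.92
ee_pos: [299.2, 410.0, 254.0]
orientation: [[-1.0, 0.007, 0.001], [0.007, 1.0, 0.002], [-0.001, 0.002, -1.0]]
force: [0.3, 0.7, -0.5]
opening: 59.9
```

```bash
python3 - <<'E'
from h import *
ROI["top"]=(285,135,440,340)
p,_=snapshot("top"); cv2.imwrite("pics/t4.png",p)
q,_=snapshot("scene"); cv2.imwrite("pics/s4.png",q)
P,r=slate("top",p); print(r,cv2.boxPoints(r).round(1).tolist())
b=np.array([509.3,-156.0]);a=-0.0139;R=np.array([[np.cos(a),-np.sin(a)],[np.sin(a),np.cos(a)]])
print(((cv2.boxPoints(r)-b)@R).round(1)); print(observe()["ee_pos"])
E
```

```text
((414.49822998046875, -189.54312133789062), (108.63199615478516, 168.3801727294922), 88.95059204101562) [[329.29998779296875, -242.3000030517578], [497.70001220703125, -245.39999389648438], [499.70001220703125, -136.8000030517578], [331.29998779296875, -133.6999969482422]]
[[-178.8  -88.8]
 [ -10.4  -89.5]
 [  -9.9   19.1]
 [-178.3   19.8]]
[301.94860727 406.05527365 253.46048575]
```

View pics/t4.png

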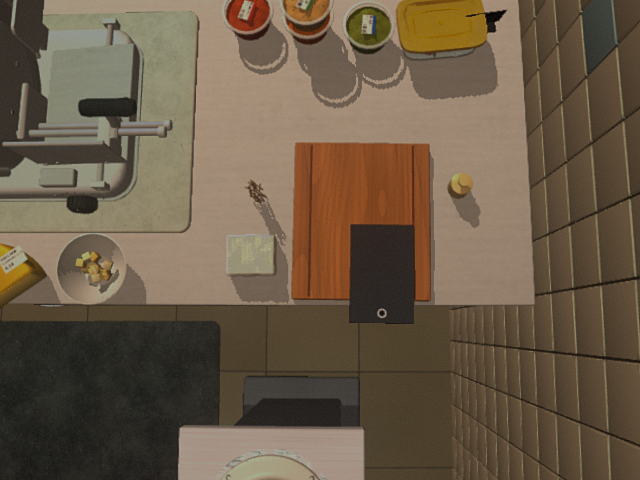

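The slate is square with its front at about -179 mm, in the middle of the target band (pixel rows: board edge 300, slate end 323). A last check on the bystanders and the independent scene view, then I'll hand in.

```bash
python3 - <<'E'
from h import *
A=cv2.imread("pics/top0.png").astype(int);B=cv2.imread("pics/t4.png").astype(int)
for k,(x0,y0,x1,y1) in dict(jar=(242,175,270,208),cheese=(222,230,278,280),weight=(445,168,476,202)).items():
    s,_=cv2.phaseCorrelate(A[y0:y1,x0:x1].mean(2),B[y0:y1,x0:x1].mean(2)); print(k,"shift px",np.round(s,2))
q=cv2.imread("pics/s4.png"); ROI["scene"]=(190,190,330,300)
P,r=slate("scene",q); print(r)
d=None
p,dp=snapshot("scene"); c=plane("scene",[[260,240]],27)
# flatness: depth points on the slate
P2=[]
mk,_=masks(p,ROI["scene"]); mk=cv2.erode(mk,np.ones((7,7)))
v,u=np.nonzero(mk); o,vv=rays("scene",np.c_[u,v]); X=o+vv*dp[v,u][:,None]; X=X[(dp[v,u]>0)&(abs(X[:,2]-27)<15)]
k=np.linalg.lstsq(np.c_[X[:,:2],np.ones(len(X))],X[:,2],rcond=None)[0]; print("slope",k[:2],"z",np.median(X[:,2]),len(X))
print(observe()["force"])
E
```

```text
jar shift px [ 0.03 -0.03]
cheese shift px [-0.    0.05]
weight shift px [ 0.01 -0.02]
((357.14837646484375, -179.28179931640625), (207.03536987304688, 322.84552001953125), 62.338218688964844)
slope [0.00082303 0.0006887 ] z 27.891781066976648 2282
[ 0.38453516 -0.9239289  -0.1023811 ]
```

View pics/s4.png

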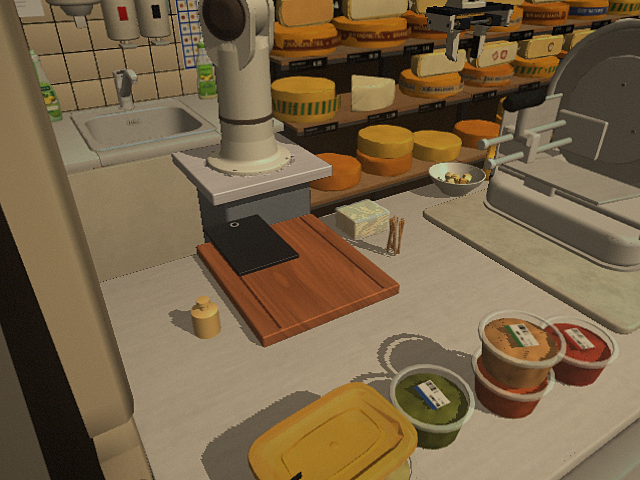

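The scene view shows the slate flat on the board (about 205..298, 215..273) with the eyelet end past the edge. The bystanders haven't moved and the arm is clear. The scene mask fit (207 x 323 mm) is not valid, because the mask ran into the dark cart behind the slate, so I'm setting it aside.

```bash
python3 -c "
from bench import *
print(job_done())"
```

```text
the job is handed in; nothing more can be done
None
```

I slid the slate toward the robot by pushing its far end with two fingertips, turned it square as it went, backed the arm off and handed the job in.

| Last check | Measured | Required |
|---|---|---|
| Eyelet end past the board edge (top view) | about 39 mm | 40 ± 8 mm |
| Angle from square | about 0.005 rad | below 0.12 rad |
| Slate centre from the board's centre line | about 35 mm | within 70 mm |
| Slope of the slate's top (depth reading) | under 0.001 rad | below 0.04 rad |
| Shift of jar, cheese block and weight | under 0.1 px | within 15 mm |

- **Cross-check:** before the last 19 mm, the tool position gave the same front position as the camera. The later figures rest on the top view and its calibration, which is good to about 2 mm.
- **Failed check:** the final outline fit in the scene view did not work, because the mask ran into the dark cart behind the slate. I did not use it. By eye, that picture shows the slate where the top view puts it.
- **Height reading:** depth put the slate's top at 27.9 mm against the expected 27 mm, which is within calibration.

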